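Load the mould carriage and bring it home through dried slip

ROBOT

A 6-joint arm with a two-finger parallel gripper is mounted at the origin on a cart in front of the work surface, level with it; the furniture and walls round the work are solid. World frame = base frame: x ahead of the robot, y to its left, z up, the work surface at z = 0. Lengths are in m, angles in rad, forces in N, time in s.
With the tool pointing down it reaches from about 0.3 to 0.85 m from the base axis. Payload 5.4 kg.
Tool frame: the origin (TCP) lies midway between the tips of the shut fingers; the grasp point (between the pads) lies 19 mm behind it; z points along the fingers, y is the line along which they close (so a half turn about z gives the same grasp; the last joint's range is limited). The gripper opens to 85 mm and grips with 20 to 120 N. Pads are 22 mm wide; open, the fingers measure 114 mm over their backs; the gripper's body (76 mm by 85 mm) begins 54 mm behind the grasp point. The pads swing forward as they close: fully open they stand 13 mm farther back than shut.
Start: joints at [-1.393, 0.158, 1.597, -0, 1.386, -0.21], TCP at [0.217, -0.532, 0.231] pointing down, gripper open.
Joint ranges: [-2.91, 2.91], [-0.94, 2.29], [0.18, 2.7], [-1.29, 4.43], [0.17, 2.64], [-3, 3]. Speed limits (rad/s): [2.57, 2.57, 3.14, 3.14, 3.14, 3.14].

INTERFACE

Orientations are given as a unit quaternion [w, x, y, z].
In Python, from cell import bot gives the robot as it stands.
- The arm moves only by the tool send_rows, never from a script. Its argument "series" is a list that holds one entry, the list of rows, each a list of 5 numbers: the shift along the tool's x, y, z each as a share of 0.05 m, from -1 to 1, then the turn about the tool's z as a share of 0.15 rad, from -1 to 1, then the opening, from -1 (shut) to 1 (fully open). A call has 1 to 12 rows; each row shifts and turns the commanded pose from where the row before left it, along the tool's axes as they then stand; what a row does not reach is not made up. A row lasts 1/10 s, in which the tool goes at most 50 mm and 8.59 degrees, less where a joint would pass 70% of its speed; a pose out of reach is approached as far as the arm can. A call with a number of a shift or a turn outside -1 to 1 is refused whole. A call with a gripper value outside its range is refused whole. The fingers move at their own pace and stop on an object; "force" is the grip in N (left out, the last holds). Time passes only in rows, so rows that do not move let the fingers close. It gives the time, the measured TCP pose, the force, the opening and the grip force at its end, in the units of the state.
- bot.sense(): the state, without advancing time (a new reading comes with each control period).
- bot.get_image(name): name is "side" or "top"; returns the picture (400x640x3 uint8, red, green, blue); there is no depth.
- bot.get_calibration(name): a dict with "mtx" (3x3 intrinsics, pixels), "k1" (the pictures are not rectified: a ray, as slopes to the right and down, at radius r is drawn at 1 + k1 r^2 times it, then the intrinsics apply), "extrinsics" (4x4, takes a point from camera to world coordinates). Camera axes: x right, y up, looking along -z (the intrinsics and any distortion apply to the point x, -y, -z); pixel columns grow to the right and rows downward; lengths in m; the calibration is good to about 2 mm. A picture is of the moment at which its call begins. get_calibration takes no time and is no camera call.
- bot.finish_job(): hands the job in; it is judged then, once.
The state is a dict: "clock": time; "qpos": joint angles; "qvel": joint speeds; "joint_efforts": joint torques, N m; "eef_pos": TCP position; "orientation": TCP orientation; "wrist_force": force on the tool from outside, world axes, zero at the start; "ft_torque": the same for the moment, N m; "opening": finger opening in m; "finger_force": force on a finger pad.
Only numpy, scipy, OpenCV 4.12 (cv2) and the standard library are available. Lean on these libraries where they do the work, as an engineer would, in place of code of your own. Each camera call takes 0.05 s, during which the arm holds its last target. There are 200 camera calls.

TASK

Set the loose white plaster block flat into the shallow tray of the sliding carriage. Then move the carriage by its red knob toward the blue cover: dried slip holds it fast at first, so push until it breaks free, then carry on slowly until its tongue meets the rubber stop hidden inside the cover. Lean on the stop firmly but gently for a moment, never ramming it, then let go and leave the carriage resting against the stop with the block still in the tray and the other things undisturbed.

Things in the scene. Friction and masses are not known exactly. Their poses are not given: they have to be found in the camera images.
- rail: Fixed slide: aluminium base plate 440 x 80 x 12 mm on the bench with two 10 mm steel rods along it. Origin at the underside near mid-length; its +x axis runs along the rods toward the blue cover (the way the carriage is pushed), z up. Place and yaw differ each time.
- carriage: Dark steel sliding plate 160 x 74 mm, top 44 mm above the bench, 0.7 kg, with tray, rear red knob and front tongue. Axes as the rail's; its origin lies on the rail's origin when fully back, so origin x in the rail's frame is the distance pushed; it starts at 0 to 20 mm. Once free it slides with about 3 N friction plus 40 N per m/s, and stays where left.
- knob (a point): Centre of the top of the red knob: upright square post 24 x 24 mm, flats along and across the rail, top 90 mm above the bench, 46 mm tall over the plate (lowest 4 mm a collar 32 mm across); 30 mm free between it and the tray. Dried slip holds the carriage at first: dragging it takes some 6 to 18 N at the knob until it springs free suddenly, 35 to 45 mm from fully back.
- tray (a point): Centre of the tray's floor, 44 mm above the bench, 89 mm ahead of the knob. The pocket is 82 mm along the rail by 51 mm across, with rims 8 mm high and 4 mm thick. Axes as the carriage's; x along the rail.
- cover: Blue sheet-metal cover fixed over the far end of the rail, 115 x 80 mm, top 64 mm above the bench, slot in its near face. Origin at the rail's origin; it spans 100 to 215 mm along the rail's x. The rubber stop hidden inside gives 1 mm per 3 N; lean on it with more than 5 N (at the knob about 9 N or more, friction included), never more than 25 N.
- mould_block: Loose white plaster block, 42 x 74 x 26 mm (x, y, z), about 0.09 kg, lying flat on the bench beyond the rail. Origin at the centre of its underside. To be laid with its long side (y) along the rail, either way round.
- glaze_jar: Bystander: clear jar with a yellow lid, 70 mm across, 86 mm high; origin at the centre of its underside.
- tape_measure: Bystander: yellow tape measure, 38 x 78 x 64 mm, standing; origin at the centre of its underside.
- tongue (a point): Middle of the front end of the carriage's tongue, a steel bar 20 mm wide and 10 mm thick, 32 mm above the bench. The hidden stop's place differs each time: the tongue meets it when the carriage has been pushed somewhere between 70 and 120 mm from fully back. When let go, friction keeps the tongue lightly pressed on the rubber. Axes as the carriage's.
Not all that is in view belongs to the job. What is meant by the mould_block is not pink, and is the smaller of those in its own colour.

How it is judged:
On the way, in this order (a step that is already met when the one before it is completed fails the run):
1. the plaster block lies flat in the tray (distance between mould_block and tray below 0.008 m and angle between mould_block's own z axis and vertical below 0.06 rad and contact force between the fingers and mould_block below 0.1 N), for 0.2 s.
2. the carriage has broken free of the dried slip (x of carriage in the frame of rail above 0.05 m).
3. the tongue is pressed on the hidden stop with more than 5 N for 0.2 s (contact force between cover and carriage above 5 N), for 0.2 s.
At the end, for the whole second after the job is handed in: The carriage is at rest with its tongue still resting on the hidden stop (more than 0.4 N), and the block lies flat in the tray (within 8 mm of its centre, tilted less than 0.06 rad), at rest (contact force between cover and carriage above 0.4 N and linear speed of carriage below 0.005 m/s and distance between mould_block and tray below 0.008 m and angle between mould_block's own z axis and vertical below 0.06 rad and linear speed of mould_block below 0.01 m/s); the robot touches nothing.
It fails at once if the tongue presses on the stop with more than 25 N (contact force between cover and carriage above 25 N).
It fails at once if the glaze jar is moved by more than 15 mm (distance of glaze_jar from where it was at the start of the episode above 0.015 m).
It fails at once if the tape measure is moved by more than 15 mm (distance of tape_measure from where it was at the start of the episode above 0.015 m).
It also fails if it takes over 59 s, if anything falls off the work surface, if the arm or the gripper's body presses on something with over 40 N, if the wrist force passes 120 N, or if a joint passes its speed limit or range.

## Working session

There is one attempt and no reset: what is moved stays moved. The work goes in short steps, Python scripts to look and compute and a tool call to move; the robot and the scene stay as the last step left them, time stands still between calls to the robot, and variables do not carry over. Pictures are saved under pics/ and viewed, at most 10 in all, crops included, and the job is handed in when it is done.

Besides the shell and the picture viewer there is one more tool, called after "Call:" by a JSON object that holds its "fn" and its "kwargs". send_rows: Moves the arm, as the interface text tells. Shift numbers are shares of 0.05 m and turn numbers shares of 0.15 rad, none past 1 either way. Its arguments: {"type":"object","properties":{"series":{"type":"array"},"force":{"type":"number"}},"required":["series"]}

```bash
mkdir -p pics; ls; cat > h.py <<'E'
import numpy as np, cv2
from cell import bot
def img(n,f=None):
    im=cv2.cvtColor(np.asarray(bot.get_image(n)),cv2.COLOR_RGB2BGR)
    if f: cv2.imwrite(f'pics/{f}.png',im)
    return im
def ray(n,uv):
    c=bot.get_calibration(n);K=np.array(c['mtx'],float);E=np.array(c['extrinsics'])
    uv=np.atleast_2d(np.array(uv,float))
    d=np.c_[(uv[:,0]-K[0,2])/K[0,0],(uv[:,1]-K[1,2])/K[1,1]];s=d.copy()
    for _ in range(20): s=d/(1+c['k1']*(s**2).sum(1,keepdims=True))
    return E[:3,3],np.c_[s[:,0],-s[:,1],-np.ones(len(s))]@E[:3,:3].T
def plane(n,uv,z):
    o,r=ray(n,uv); return o+r*((z-o[2])/r[:,2])[:,None]
def proj(n,P):
    c=bot.get_calibration(n);K=np.array(c['mtx'],float);E=np.array(c['extrinsics'])
    p=(np.atleast_2d(P)-E[:3,3])@E[:3,:3]; s=np.c_[p[:,0]/-p[:,2],p[:,1]/p[:,2]]
    s=s*(1+c['k1']*(s**2).sum(1,keepdims=True))
    return np.c_[s[:,0]*K[0,0]+K[0,2],s[:,1]*K[1,1]+K[1,2]]
E
python3 - <<'E'
from h import *
a=img('top','top0');b=img('side','side0')
for n in('top','side'):
    c=bot.get_calibration(n);print(n,np.round(c['mtx'],1).tolist(),c['k1'],np.round(c['extrinsics'],3).tolist())
s=bot.sense();print(s)
E
```

```text
pics
top [[504.8, 0.0, 317.5], [0.0, 504.8, 196.9], [0.0, 0.0, 1.0]] -0.0005485592840084509 [[-0.015, 0.994, -0.105, 0.451], [-1.0, -0.016, -0.004, -0.111], [-0.006, 0.105, 0.994, 1.318], [0.0, 0.0, 0.0, 1.0]]
side [[399.7, 0.0, 326.4], [0.0, 399.7, 197.2], [0.0, 0.0, 1.0]] -0.07709111733248226 [[-0.993, 0.063, -0.099, 0.476], [-0.115, -0.667, 0.736, 0.667], [-0.02, 0.742, 0.67, 0.785], [0.0, 0.0, 0.0, 1.0]]
{'clock': 0.1, 'qpos': array([-1.39311031e+00,  1.59023327e-01,  1.59812198e+00,  1.40684946e-05,
        1.38619656e+00, -2.10094926e-01]), 'qvel': array([ 8.54677578e-04, -1.82667566e-03, -3.69519461e-03,  9.60234792e-05,
        8.18811599e-05,  3.78589585e-04]), 'joint_efforts': array([ 2.21525406e-04, -3.96987998e+01, -3.32338929e+01, -1.60297036e-04,
        4.23305843e-03,  2.27143680e-06]), 'eef_pos': array([ 0.21731589, -0.53176109,  0.23038655]), 'orientation': array([-8.74382343e-04,  9.81261930e-01,  1.92676567e-01,  2.10846405e-05]), 'wrist_force': array([-0.36478619,  0.68515716, -0.78345376]), 'ft_torque': array([-0.00628931,  0.00276144, -0.01164716]), 'finger_force': 0.0, 'opening': 0.08520941754532159}
```

View pics/top0.png

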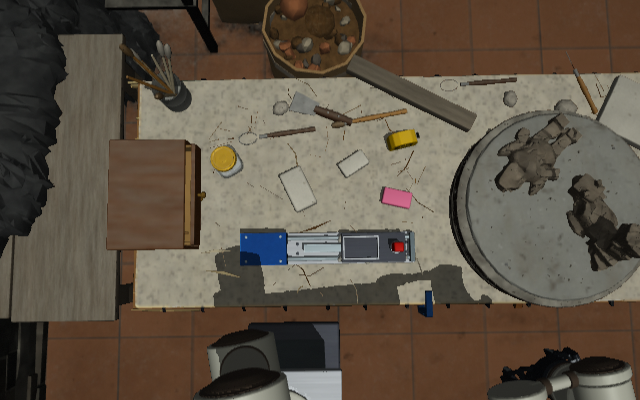

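View pics/side0.png

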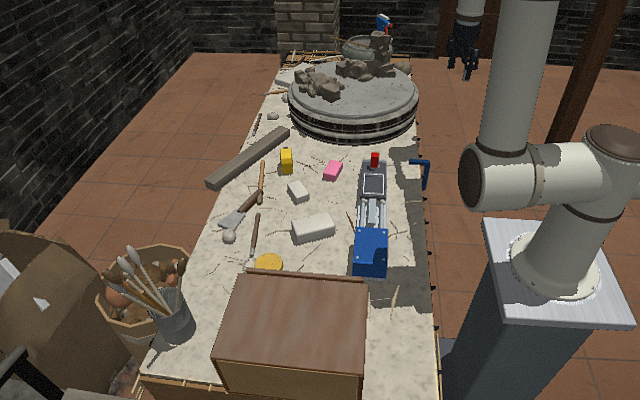

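The top view shows the small white block at (353,163), the red knob at (398,247), the tray at (361,247), the cover at (263,248), the tape at (403,139), the jar at (225,158). The decoys are the large white block (297,188) and the pink one (396,197). The side view agrees with this.

```bash
cat > meas.py <<'E'
from h import *
def big(m,roi):
    x0,y0,x1,y1=roi; z=np.zeros_like(m); z[y0:y1,x0:x1]=m[y0:y1,x0:x1]
    z=cv2.morphologyEx(z,cv2.MORPH_OPEN,np.ones((2,2),np.uint8))
    c=max(cv2.findContours(z,cv2.RETR_EXTERNAL,cv2.CHAIN_APPROX_NONE)[0],key=cv2.contourArea); return c[:,0].astype(float)
def rect(n,c,z):
    P=plane(n,c,z)[:,:2]; (cx,cy),(w,h),a=cv2.minAreaRect((P*1000).astype(np.float32))
    b=cv2.boxPoints(((cx,cy),(w,h),a)); e=[b[1]-b[0],b[2]-b[1]]; l=max(e,key=np.linalg.norm)
    return np.round([cx,cy,w,h,np.degrees(np.arctan2(l[1],l[0]))%180],1)
E
python3 - <<'E'
from meas import *
t=img('top');s=img('side')
H=cv2.cvtColor(t,cv2.COLOR_BGR2HSV);S=cv2.cvtColor(s,cv2.COLOR_BGR2HSV)
red=lambda H:cv2.inRange(H,(0,150,60),(6,255,255))|cv2.inRange(H,(174,150,60),(180,255,255))
blue=lambda H:cv2.inRange(H,(100,150,40),(125,255,255))
yel=lambda H:cv2.inRange(H,(20,140,80),(35,255,255))
print('block hsv',H[163,353],H[150,330],H[188,297],S[190,298],S[180,315])
print('knob top z.09',rect('top',big(red(H),(380,230,420,265)),.09))
print('cover z.064',rect('top',big(blue(H),(230,215,300,275)),.064))
print('jar z.086',rect('top',big(yel(H),(200,140,250,185)),.086))
print('tape z.064',rect('top',big(yel(H),(380,120,430,160)),.064))
for n,I,p in(('top',t,(353,163)),('side',s,(297,189))):
    # flood fill-ish: local gray threshold
    x,y=p; r=I[y-22:y+23,x-24:x+25]; 
    print(n,'\n'.join(' '.join('%3d'%v for v in row[::2]) for row in cv2.cvtColor(r,cv2.COLOR_BGR2HSV)[::3,:,1]))
crop=np.hstack([cv2.resize(t[130:280,310:430],None,fx=3.5,fy=3.5,interpolation=cv2.INTER_CUBIC),cv2.resize(s[150:300,270:370],None,fx=3.5,fy=3.5,interpolation=cv2.INTER_CUBIC)])
cv2.imwrite('pics/c1.png',crop);print(crop.shape)
E
```

```text
block hsv [ 26  26 168] [ 22  42 158] [ 26  26 167] [ 24  25 207] [ 23  29 185]
knob top z.09 [ 455.3 -302.2   21.8   21.7   88.2]
cover z.064 [455.6  28.8 114.6  76.3  89.1]
jar z.086 [679.9 123.2  60.5  62.   90.4]
tape z.064 [ 728.  -324.5   37.2   67.8  104.5]
top  39  41  41  42  40  40  39  40  41  42  39  45  46  43  40  41  40  38  39  37  39  38  36  39  40
 39  39  39  38  40  40  40  39  42  41  40  43  44  41  42  42  41  39  39  40  38  38  36  36  40
 39  39  40  40  40  39  40  41  41  41  38  42  43  41  43  40  42  40  41  41  40  41  40  37  39
 42  41  41  41  40  42  40  40  39  39  39  39  41  41  43  31  37  41  41  40  39  41  38  39  39
 39  42  43  43  44  42  40  41  39  35  38  39  40  28  28  26  27  32  42  40  41  42  41  41  40
 39  37  38  38  39  40  40  41  40  38  35  27  29  26  27  27  26  26  30  42  42  41  43  40  38
 36  37  39  36  39  39  39  39  29  25  32  28  28  26  28  25  25  25  25  27  41  38  40  40  40
 34  34  37  38  39  36  34  26  27  26  25  25  26  27  26  27  25  25  26  26  41  40  40  40  38
 37  36  39  41  40  26  27  25
[... 1487 characters left out ...]
33  31  38  36  32  16  27  18  26  21  25  23  23  20  25  30  30  31  35  35  35  30
 33  35  41  35  35  27  31  33  30  29  32  24  24  22  23  23  24  28  29  34  38  33  32  32  30
 45  33  38  37  34  36  32  32  33  36  18  16  26  22  18  28  27  22  24  33  36  35  36  33  32
 34  33  35  33  37  34  31  30  32  33  26  23  22  20  17  24  17  30  32  34  36  34  34  36  31
 35  32  29  32  35  32  38  37  31  32  25  33  27  31  34  33  29  35  39  35  33  35  36  35  35
 35  37  36  32  37  33  34  32  26  26  28  33  33  36  39  34  26  30  34  29  37  33  35  32  29
 31  53  32  37  27  30  29  28  29  26  33  37  28  38  32  36  34  29  29  33  33  34  30  35  33
(525, 770, 3)
```

View pics/c1.png

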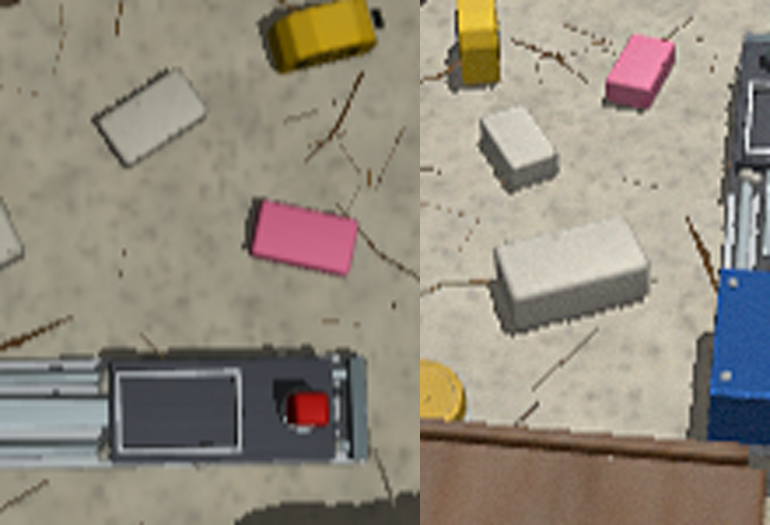

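The crop shows the block clear of its neighbours (top-crop centre (152,117)), the pale tray rim around (178,411), and the knob at (308,410). The pixels just round these are free.

```bash
python3 - <<'E'
from meas import *
t=img('top');H=cv2.cvtColor(t,cv2.COLOR_BGR2HSV)
m=cv2.inRange(cv2.GaussianBlur(H,(3,3),0),(0,0,120),(180,33,255))
c=big(m,(330,145,376,182)); print('block z.026',rect('top',c,.026))
g=cv2.cvtColor(t,cv2.COLOR_BGR2GRAY)
r=cv2.inRange(g,110,255); 
print('rim z.052',rect('top',big(r,(337,231,384,263)),.052))
# side triangulation of knob top & block top
s=img('side');S=cv2.cvtColor(s,cv2.COLOR_BGR2HSV)
print(proj('side',[[.4553,-.3022,.09]]),proj('top',[[.4553,-.3022,.09]]))
red=cv2.inRange(S,(0,150,60),(6,255,255))|cv2.inRange(S,(174,150,60),(180,255,255))
k=big(red,(360,140,390,180));print('side knob bbox',k.min(0),k.max(0))
print([proj('side',[[.4553+dx*.012,-.3022+dy*.012,.09]])[0].round(1) for dx in(-1,1) for dy in (-1,1)])
E
```

```text
block z.026 [ 672.  -203.3   41.1   71.2  123.7]
rim z.052 [ 445.7 -213.    87.1   39.6   89.1]
[[376.00919691 153.55787167]] [[399.51219481 247.47300085]]
side knob bbox [372. 154.] [379. 168.]
[array([380.2, 151.4]), array([380. , 156.2]), array([372.1, 151. ]), array([371.8, 155.7])]
```

```bash
python3 - <<'E'
from meas import *
t=img('top');g=cv2.cvtColor(t,cv2.COLOR_BGR2GRAY).astype(int)
print('cols 352-368 mean, rows 226-268');print([(r,int(g[r,352:368].mean())) for r in range(226,269)])
print('rows 242-252 mean, cols 334-386');print([(c,int(g[242:252,c].mean())) for c in range(334,387)])
for c in (345,378): print(c,[(r,int(g[r,c-2:c+3].mean())) for r in list(range(231,240))+list(range(256,268))])
print('knob R');print(t[238:258,388:410,2])
b=t[:,:,0].astype(int)-t[:,:,2]
for c in (246,263,281): print(c,[(r,int(b[r,c-2:c+3].mean())) for r in list(range(226,236))+list(range(260,270))])
E
```

```text
cols 352-368 mean, rows 226-268
[(226, 147), (227, 143), (228, 141), (229, 114), (230, 74), (231, 56), (232, 47), (233, 62), (234, 69), (235, 81), (236, 160), (237, 132), (238, 66), (239, 67), (240, 67), (241, 67), (242, 68), (243, 68), (244, 68), (245, 67), (246, 68), (247, 69), (248, 69), (249, 69), (250, 70), (251, 71), (252, 70), (253, 70), (254, 70), (255, 70), (256, 69), (257, 58), (258, 152), (259, 130), (260, 66), (261, 68), (262, 122), (263, 148), (264, 151), (265, 154), (266, 154), (267, 154), (268, 153)]
rows 242-252 mean, cols 334-386
[(334, 148), (335, 149), (336, 150), (337, 149), (338, 146), (339, 144), (340, 144), (341, 42), (342, 65), (343, 167), (344, 131), (345, 68), (346, 68), (347, 68), (348, 68), (349, 68), (350, 68), (351, 68), (352, 68), (353, 68), (354, 68), (355, 68), (356, 69), (357, 68), (358, 69), (359, 69), (360, 68), (361, 69), (362, 69), (363, 69), (364, 69), (365, 69), (366, 69), (367, 69), (368, 69), (369, 69), (370, 69), (371, 69), (372, 69), (373, 69), (374, 69), (375, 68), (376, 69), (377, 46), (378, 182), (379, 63), (380, 68), (381, 68), (382, 68
[... 2412 characters left out ...]
[(226, -23), (227, -22), (228, -16), (229, -10), (230, -9), (231, -10), (232, -7), (233, 72), (234, 103), (235, 90), (260, 28), (261, 24), (262, 31), (263, 39), (264, 42), (265, 14), (266, -6), (267, -10), (268, -10), (269, -10)]
263 [(226, -23), (227, -22), (228, -15), (229, -10), (230, -10), (231, -11), (232, 1), (233, 69), (234, 98), (235, 98), (260, 101), (261, 102), (262, 102), (263, 103), (264, 104), (265, 8), (266, -25), (267, -23), (268, -21), (269, -21)]
281 [(226, -24), (227, -23), (228, -17), (229, -9), (230, -9), (231, -10), (232, 36), (233, 86), (234, 99), (235, 72), (260, 57), (261, 62), (262, 80), (263, 100), (264, 82), (265, 4), (266, -23), (267, -22), (268, -21), (269, -20)]
```

```bash
python3 - <<'E'
from meas import *
k=plane('top',[398.6,246.6],.09)[0];t=plane('top',[360.7,247.35],.052)[0]
c1=plane('top',[246,248.6],.064)[0];c2=plane('top',[281,248.3],.064)[0]
for n,p in zip('kt12',(k,t,c1,c2)):print(n,(p*1000).round(1))
for a,b in((k,c1),(t,c1),(c2,c1),(k,t)):print(np.degrees(np.arctan2(b[1]-a[1],b[0]-a[0])))
s=bot.sense();print(s['clock'],s['eef_pos'])
import scipy.spatial.transform as T
q=s['orientation'];R=T.Rotation.from_quat(np.r_[q[1:],q[0]]).as_matrix();print(R.round(3))
E
```

```text
k [ 457.4 -300.1   90. ]
t [ 457.2 -211.4   52. ]
1 [458.4  73.2  64. ]
2 [457.8 -13.4  64. ]
89.85087345682336
89.75772757480847
89.61395999902876
90.14987435741614
0.35 [ 0.21739702 -0.53216103  0.23109882]
[[ 0.926  0.378 -0.   ]
 [ 0.378 -0.926  0.   ]
 [ 0.    -0.    -1.   ]]
```

Call:
{"fn": "send_rows", "kwargs": {"series": [[[0, 0, 0, -0.98, 1], [0, 0, 0, -0.98, 1], [0, 0, 0, -0.98, 1], [0, 0, 0, -0.98, 1], [0, 0, 0, -0.98, 1], [0, 0, 0, -0.98, 1], [0, 0, 0, -0.98, 1], [0, 0, 0, -0.98, 1], [0, 0, 0, -0.98, 1], [0, 0, 0, -0.98, 1], [0, 0, 0, -0.98, 1], [0, 0, 0, -0.98, 1]]], "force": 30}}

```text
clock: 1.55
eef_pos: [0.2174, -0.5323, 0.2312]
orientation: [-0.0, 0.472, 0.881, 0.0]
wrist_force: [-0.1, -0.3, -0.9]
opening: 0.0852
finger_force: 0.0
```

Call:
{"fn": "send_rows", "kwargs": {"series": [[[0, 0.7, 0, 0, 1], [0, 0.7, 0, 0, 1], [0, 0.7, 0, 0, 1], [0, 0.7, 0, 0, 1], [0, 0.7, 0, 0, 1], [0, 0.7, 0, 0, 1], [0, 0.7, 0, 0, 1], [0, 0.7, 0, 0, 1], [0, 0.7, 0, 0, 1], [0, 0.7, 0, 0, 1], [0, 0.7, 0, 0, 1], [0, 0.7, 0, 0, 1]]]}}

```text
clock: 2.75
eef_pos: [0.5696, -0.3008, 0.2313]
orientation: [0.0, 0.475, 0.88, -0.0]
wrist_force: [-0.4, 0.2, -0.5]
opening: 0.0849
finger_force: 0.0
```

```bash
cat > to.py <<'E'
import sys
from h import *
from scipy.spatial.transform import Rotation as T
def to(x,y,z,xang):
    s=bot.sense();q=s['orientation'];R=T.from_quat(np.r_[q[1:],q[0]]).as_matrix()
    a=np.degrees(np.arctan2(R[1,0],R[0,0]));d=R.T@(np.array([x,y,z])-s['eef_pos'])
    turn=-((xang-a+180)%360-180)
    print('t',round(s['clock'],2),'pos',s['eef_pos'].round(4),'xang',a.round(2),'open',round(s['opening'],4),'F',s['wrist_force'].round(1),'grip',round(s['finger_force'],1),'q',s['qpos'].round(2))
    print('shift units',(d/.05).round(2),'turn units',round(np.radians(turn)/.15,2),'tilt z',R[:,2].round(3))
if __name__=='__main__': to(*map(float,sys.argv[1:5]))
E
python3 to.py .672 -.2033 .07 123.7
```

```text
t 2.75 pos [ 0.5696 -0.3008  0.2313] xang 123.29 open 0.0849 F [-0.4  0.2 -0.5] grip 0.0 q [-0.67  0.34  1.39 -0.    1.42 -1.25]
shift units [0.51 2.78 3.22] turn units -0.05 tilt z [-0. -0. -1.]
```

Call:
{"fn": "send_rows", "kwargs": {"series": [[[0.1, 0.6, 0.4, -0.05, 1], [0.1, 0.6, 0.6, 0, 1], [0.1, 0.6, 0.6, 0, 1], [0.1, 0.6, 0.6, 0, 1], [0.11, 0.38, 0.6, 0, 1], [0, 0, 0.4, 0, 1], [0, 0, 0, 0, 1], [0, 0, 0, 0, 1]]]}}

```text
clock: 3.55
eef_pos: [0.6701, -0.2038, 0.0716]
orientation: [-0.0, 0.472, 0.882, -0.0]
wrist_force: [0.5, -0.9, -0.5]
opening: 0.085
finger_force: 0.0
```

```bash
python3 - <<'E'
from h import *
from to import to
to(.672,-.2033,.009,123.7)
t=img('top');s=img('side')
c=np.hstack([cv2.resize(t[120:210,300:400],None,fx=4,fy=4),cv2.resize(s[145:235,250:340],None,fx=4,fy=4)]);cv2.imwrite('pics/c2.png',c)
E
```

```text
t 3.55 pos [ 0.6701 -0.2038  0.0716] xang 123.71 open 0.085 F [ 0.5 -0.9 -0.5] grip 0.0 q [-0.47  0.62  1.32 -0.    1.2  -1.06]
shift units [-0.01  0.04  1.25] turn units 0.0 tilt z [-0. -0. -1.]
```

View pics/c2.png

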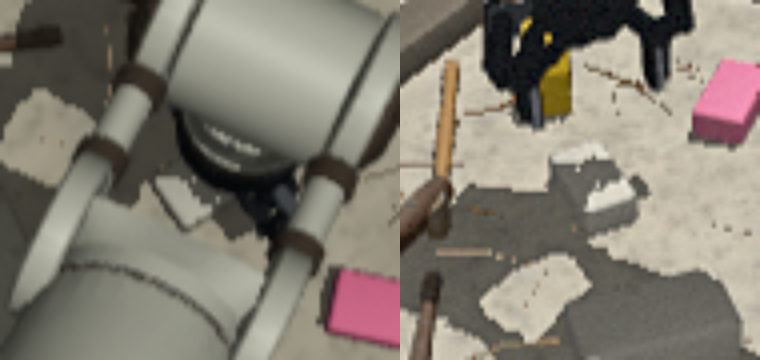

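```bash
python3 - <<'E'
from h import *
print(proj('side',[[.67,-.204,.085],[.672,-.2033,.026]]).round(1))
# block corners predicted from the top measurement
a=np.radians(123.7);u=np.array([np.cos(a),np.sin(a)]);v=np.array([-u[1],u[0]])
print(proj('side',[list(np.array([.672,-.2033])+i*.037*u+j*.021*v)+[.026] for i,j in((1,1),(1,-1),(-1,-1),(-1,1))]).round(1))
E
```

```text
[[298.8 171.4]
 [299.4 187.3]]
[[311.3 192.4]
 [298.  197.1]
 [287.8 182.4]
 [300.7 178.1]]
```

The side view shows the open fingers straddling the block (tips about (284,176) and (314,166)), and the block lies between them. I'll descend and grip.

Call:
{"fn": "send_rows", "kwargs": {"series": [[[0, 0, 0.4, 0, 1], [0, 0, 0.4, 0, 1], [0, 0, 0.3, 0, 1], [0, 0, 0.15, 0, 1], [0, 0, 0, 0, 1], [0, 0, 0, 0, -1], [0, 0, 0, 0, -1], [0, 0, 0, 0, -1], [0, 0, 0, 0, -1], [0, 0, 0, 0, -1], [0, 0, 0, 0, -1], [0, 0, 0, 0, -1]]], "force": 30}}

```text
clock: 4.85
eef_pos: [0.6711, -0.2039, 0.0102]
orientation: [0.001, 0.472, 0.882, 0.0]
wrist_force: [0.7, 0.7, 5.8]
opening: 0.0411
finger_force: 32.6
```

```bash
python3 to.py .4572 -.2114 .15 89.75
```

```text
t 4.85 pos [ 0.6711 -0.2039  0.0102] xang 123.72 open 0.0411 F [0.7 0.7 5.8] grip 32.6 q [-0.47  0.7   1.34  0.    1.1  -1.06]
shift units [ 2.25 -3.64 -2.8 ] turn units 3.95 tilt z [ 0.002 -0.001 -1.   ]
```

Call:
{"fn": "send_rows", "kwargs": {"series": [[[0, 0, -0.2, 0, -1], [0, 0, -0.5, 0, -1], [0, 0, -0.7, 0, -1], [0, 0, -0.7, 0, -1], [0, 0, -0.7, 0.5, -1], [0, 0, 0, 0.7, -1], [0, 0, 0, 0.7, -1], [0, 0, 0, 0.7, -1], [0, 0, 0, 0.7, -1], [0, 0, 0, 0.65, -1], [0, 0, 0, 0, -1]]]}}

```text
clock: 5.95
eef_pos: [0.6696, -0.2034, 0.1484]
orientation: [-0.001, 0.709, 0.706, -0.0]
wrist_force: [0.5, -0.2, -1.1]
opening: 0.0412
finger_force: 31.9
```

```bash
python3 to.py .4572 -.2114 .15 89.75
```

```text
t 5.95 pos [ 0.6696 -0.2034  0.1484] xang 89.76 open 0.0412 F [ 0.5 -0.2 -1.1] grip 31.9 q [-0.47  0.54  1.28 -0.    1.32 -0.46]
shift units [-0.18 -4.25 -0.03] turn units 0.0 tilt z [-0.001  0.001 -1.   ]
```

Call:
{"fn": "send_rows", "kwargs": {"series": [[[0, -0.3, 0, 0, -1], [-0.02, -0.5, 0, 0, -1], [-0.03, -0.6, 0, 0, -1], [-0.03, -0.6, 0, 0, -1], [-0.03, -0.6, 0, 0, -1], [-0.03, -0.6, 0, 0, -1], [-0.02, -0.6, 0.2, 0, -1], [-0.02, -0.45, 0.4, 0, -1], [0, 0, 0.2, 0, -1], [0, 0, 0, 0, -1], [0, 0, 0, 0, -1]]]}}

```text
clock: 7.05
eef_pos: [0.4585, -0.212, 0.1094]
orientation: [0.001, 0.708, 0.706, 0.0]
wrist_force: [0.7, -0.0, 0.0]
opening: 0.0414
finger_force: 31.8
```

```bash
python3 - <<'E'
from h import *
from to import to
to(.4572,-.2114,.054,89.75)
t=img('top');s=img('side')
c=np.hstack([cv2.resize(t[190:290,310:430],None,fx=3.3,fy=3.3),cv2.resize(s[140:240,320:420],None,fx=3.3,fy=3.3)]);cv2.imwrite('pics/c3.png',c);print(c.shape)
E
```

```text
t 7.05 pos [ 0.4585 -0.212   0.1094] xang 89.84 open 0.0414 F [ 0.7 -0.   0. ] grip 31.8 q [-0.67  0.11  1.91  0.    1.12 -0.67]
shift units [ 0.01 -0.03  1.11] turn units 0.01 tilt z [ 0.001 -0.001 -1.   ]
(330, 726, 3)
```

View pics/c3.png

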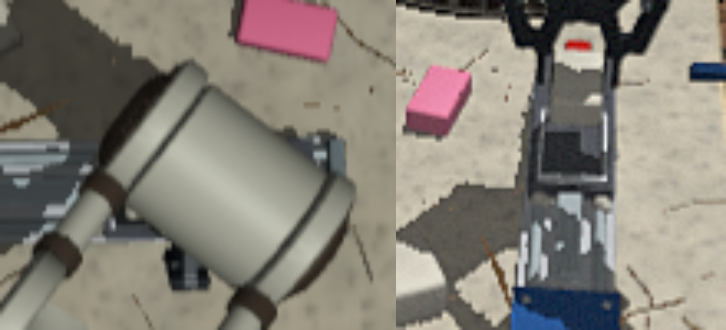

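The arm hides the tray in the top view. The side view shows the block held level above the tray, its front face at about (374,174). I'll take a closer crop and check it against the projected points.

```bash
python3 - <<'E'
from h import *
s=img('side')
cv2.imwrite('pics/c4.png',cv2.resize(s[148:204,345:405],None,fx=10,fy=10,interpolation=cv2.INTER_CUBIC))
p=lambda x,y,z:[x,y,z]
names=[];P=[]
bx,by=.4585,-.2121
for nm,x,y,z in (('blk front bot L',bx+.021,by+.037,.0995),('blk front bot R',bx-.021,by+.037,.0995),('blk front top L',bx+.021,by+.037,.1255),('blk front top R',bx-.021,by+.037,.1255),
 ('rim front outer L',.4572+.0295,-.2114+.045,.052),('rim front outer R',.4572-.0295,-.2114+.045,.052),('rim front inner L',.4572+.0255,-.2114+.041,.052),('rim fr in R',.4572-.0255,-.2114+.041,.052),('cover nearTop L',.4572+.04,-.0135-.013,.064),('cover R',.4572-.04,-.0265,.064)):
    q=proj('side',[[x,y,z]])[0];print(nm,q.round(1),'crop',((q-[345,148])*10+5).round())
E
```

```text
blk front bot L [366.2 177.8] crop [217. 303.]
blk front bot R [381.8 178.7] crop [373. 312.]
blk front top L [366.6 170.2] crop [221. 227.]
blk front top R [382.5 171.1] crop [380. 236.]
rim front outer L [362.6 192.9] crop [181. 454.]
rim front outer R [384.1 194.2] crop [396. 467.]
rim front inner L [364.2 192. ] crop [197. 445.]
rim fr in R [382.6 193.2] crop [381. 457.]
cover nearTop L [355.9 226. ] crop [114. 785.]
cover R [388.2 228.2] crop [437. 807.]
```

View pics/c4.png

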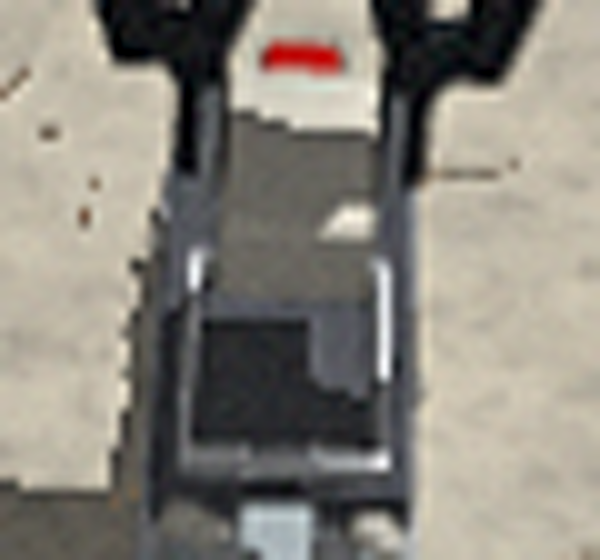

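The block edges (215–380, 238–305 in the crop) and the rim (182–393, 470) match the projections to within 1 px. The block is therefore over the tray and I can lower it.

Call:
{"fn": "send_rows", "kwargs": {"series": [[[0.01, -0.02, 0.3, 0, -1], [0.01, 0, 0.3, 0, -1], [0, 0, 0.2, 0, -1], [0, 0, 0.15, 0, -1], [0, 0, 0.06, 0, -1], [0, 0, 0.04, 0, -1], [0, 0, 0.02, 0, -1], [0, 0, 0.01, 0, -1], [0, 0, 0, 0, -1]]]}}

```text
clock: 8.1
eef_pos: [0.4568, -0.2109, 0.0551]
orientation: [0.0, 0.709, 0.706, 0.0]
wrist_force: [0.2, 0.3, -1.8]
opening: 0.041
finger_force: 31.8
```

```bash
python3 to.py .4572 -.2108 .0545 89.75
```

```text
t 8.1 pos [ 0.4568 -0.2109  0.0551] xang 89.77 open 0.041 F [ 0.2  0.3 -1.8] grip 31.8 q [-0.67  0.19  1.94 -0.    1.01 -0.67]
shift units [0.   0.01 0.01] turn units 0.0 tilt z [ 0. -0. -1.]
```

Call:
{"fn": "send_rows", "kwargs": {"series": [[[0, 0, 0.01, 0, -1], [0, 0, 0, 0, -1], [0, 0, 0, 0, -0.2], [0, 0, 0, 0, 0.2], [0, 0, 0, 0, 0.5], [0, 0, 0, 0, 0.7], [0, 0, 0, 0, 0.7], [0, 0, -0.2, 0, 0.7], [0, 0, -0.5, 0, 0.7], [0, 0, -0.7, 0, 0.7], [0, 0, -0.7, 0, 0.7], [0, 0, -0.7, 0, 0.7]]]}}

```text
clock: 9.3
eef_pos: [0.4565, -0.2106, 0.1965]
orientation: [0.0, 0.709, 0.706, 0.0]
wrist_force: [0.8, -0.1, 0.7]
opening: 0.0724
finger_force: 0.0
```

```bash
python3 - <<'E'
from h import *
from to import to
to(.4574,-.3001,.2,89.75)
s=img('side')
cv2.imwrite('pics/c5.png',cv2.resize(s[140:210,340:410],None,fx=8,fy=8,interpolation=cv2.INTER_CUBIC))
E
```

```text
t 9.3 pos [ 0.4565 -0.2106  0.1965] xang 89.77 open 0.0724 F [ 0.8 -0.1  0.7] grip 0.0 q [-0.67 -0.    1.84  0.    1.31 -0.67]
shift units [-1.79  0.02 -0.07] turn units 0.0 tilt z [ 0.001 -0.    -1.   ]
```

View pics/c5.png

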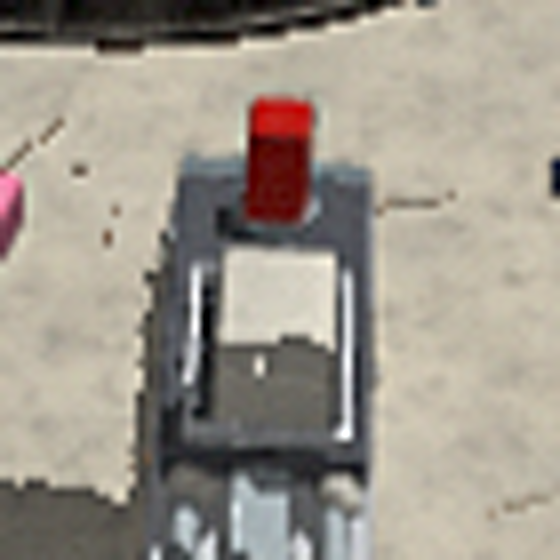

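The block sits inside the rims, with the white top spanning (222–338, 250–430) in the crop, and the knob is clear of it. Next I grip the knob across the rail.

Call:
{"fn": "send_rows", "kwargs": {"series": [[[-0.4, 0.02, 0, 0, 0.7], [-0.6, 0, 0, 0, 0.7], [-0.5, 0, 0, 0, 0.7], [-0.29, 0, 0.2, 0, 0.7], [0, 0, 0.6, 0, 0.7], [0, 0, 0.7, 0, 0.7], [0, 0, 0.7, 0, 0.7], [0, 0, 0.4, 0, 0.7], [0, 0, 0.2, 0, 0.7], [0, 0, 0, 0, 0.7]]]}}

```text
clock: 10.35
eef_pos: [0.4564, -0.2991, 0.0528]
orientation: [-0.002, 0.708, 0.706, 0.0]
wrist_force: [0.3, 0.2, 0.7]
opening: 0.0725
finger_force: 0.0
```

Call:
{"fn": "send_rows", "kwargs": {"series": [[[0, 0, 0, 0, 0.2], [0, 0, 0, 0, -0.2], [0, 0, 0, 0, -0.3], [0, 0, 0, 0, -0.4], [0, 0, 0, 0, -0.6], [0, 0, 0, 0, -0.8], [0, 0, 0, 0, -1], [0, 0, 0, 0, -1], [0, 0, 0, 0, -1]]], "force": 80}}

```text
clock: 11.25
eef_pos: [0.4585, -0.3008, 0.0555]
orientation: [0.001, 0.708, 0.706, 0.0]
wrist_force: [4.9, 1.7, 6.0]
opening: 0.0233
finger_force: 78.9
```

```bash
python3 to.py .4574 -.3001 .056 89.75
```

```text
t 11.25 pos [ 0.4585 -0.3008  0.0555] xang 89.79 open 0.0233 F [4.9 1.7 6. ] grip 78.9 q [-0.8   0.3   1.81  0.    1.03 -0.8 ]
shift units [ 0.01 -0.02 -0.01] turn units 0.0 tilt z [ 0.003 -0.002 -1.   ]
```

Call:
{"fn": "send_rows", "kwargs": {"series": [[[0.02, 0, 0, 0, -1], [0.02, 0, 0, 0, -1], [0.02, 0, 0, 0, -1], [0.02, 0, 0, 0, -1], [0.02, 0, 0, 0, -1], [0.02, 0, 0, 0, -1], [0.02, 0, 0, 0, -1], [0.02, 0, 0, 0, -1], [0.02, 0, 0, 0, -1], [0.02, 0, 0, 0, -1], [0.02, 0, 0, 0, -1], [0.02, 0, 0, 0, -1]]]}}

```text
clock: 12.45
eef_pos: [0.4586, -0.2927, 0.0556]
orientation: [0.004, 0.709, 0.706, -0.002]
wrist_force: [5.7, -14.1, -3.3]
opening: 0.0234
finger_force: 78.4
```

```bash
python3 to.py .4574 -.2501 .056 89.75
```

```text
t 12.45 pos [ 0.4586 -0.2927  0.0556] xang 89.77 open 0.0234 F [  5.7 -14.1  -3.3] grip 78.4 q [-0.79  0.28  1.83 -0.    1.02 -0.78]
shift units [ 0.85 -0.03 -0.02] turn units 0.0 tilt z [ 0.004 -0.009 -1.   ]
```

Call:
{"fn": "send_rows", "kwargs": {"series": [[[0.02, 0, 0, 0, -1], [0.02, 0, 0, 0, -1], [0.02, 0, 0, 0, -1], [0.02, 0, 0, 0, -1], [0.02, 0, 0, 0, -1], [0.02, 0, 0, 0, -1], [0.02, 0, 0, 0, -1], [0.02, 0, 0, 0, -1], [0.02, 0, 0, 0, -1], [0.02, 0, 0, 0, -1], [0.02, 0, 0, 0, -1], [0.02, 0, 0, 0, -1]]]}}

```text
clock: 13.65
eef_pos: [0.4585, -0.2807, 0.0556]
orientation: [0.004, 0.708, 0.706, -0.002]
wrist_force: [4.8, -13.3, -3.1]
opening: 0.0231
finger_force: 78.6
```

Call:
{"fn": "send_rows", "kwargs": {"series": [[[0.02, 0, 0, 0, -1], [0.02, 0, 0, 0, -1], [0.02, 0, 0, 0, -1], [0.02, 0, 0, 0, -1], [0.02, 0, 0, 0, -1], [0.02, 0, 0, 0, -1], [0.02, 0, 0, 0, -1], [0.02, 0, 0, 0, -1], [0.02, 0, 0, 0, -1], [0.02, 0, 0, 0, -1], [0.02, 0, 0, 0, -1], [0.02, 0, 0, 0, -1]]]}}

```text
clock: 14.85
eef_pos: [0.4585, -0.2659, 0.0555]
orientation: [0.002, 0.708, 0.706, -0.0]
wrist_force: [4.2, -2.7, 3.9]
opening: 0.0231
finger_force: 79.5
```

```bash
python3 to.py .4574 -.2501 .056 89.75
```

```text
t 14.85 pos [ 0.4585 -0.2659  0.0555] xang 89.78 open 0.0231 F [ 4.2 -2.7  3.9] grip 79.5 q [-0.75  0.25  1.86 -0.    1.02 -0.75]
shift units [ 0.32 -0.02 -0.01] turn units 0.0 tilt z [ 0.003 -0.003 -1.   ]
```

Broken free (the force fell from 14 to 3 N). The stop may be near now, so I'll go on in small steps.

Call:
{"fn": "send_rows", "kwargs": {"series": [[[0.02, 0, 0, 0, -1], [0.02, 0, 0, 0, -1], [0.02, 0, 0, 0, -1], [0.02, 0, 0, 0, -1], [0.02, 0, 0, 0, -1], [0.02, 0, 0, 0, -1], [0.02, 0, 0, 0, -1], [0.02, 0, 0, 0, -1], [0.02, 0, 0, 0, -1], [0.02, 0, 0, 0, -1]]]}}

```text
clock: 15.85
eef_pos: [0.4585, -0.256, 0.0555]
orientation: [0.002, 0.708, 0.706, -0.0]
wrist_force: [3.5, -3.2, 3.7]
opening: 0.0232
finger_force: 79.5
```

```bash
python3 - <<'E'
from h import *
from to import to
to(.4574,-.2501,.056,89.75)
s=img('side')
cv2.imwrite('pics/c6.png',cv2.resize(s[150:240,340:410],None,fx=6,fy=6,interpolation=cv2.INTER_CUBIC))
E
```

```text
t 15.85 pos [ 0.4585 -0.256   0.0555] xang 89.78 open 0.0232 F [ 3.5 -3.2  3.7] grip 79.5 q [-0.74  0.24  1.88 -0.    1.02 -0.73]
shift units [ 0.12 -0.02 -0.01] turn units 0.0 tilt z [ 0.003 -0.004 -1.   ]
```

View pics/c6.png

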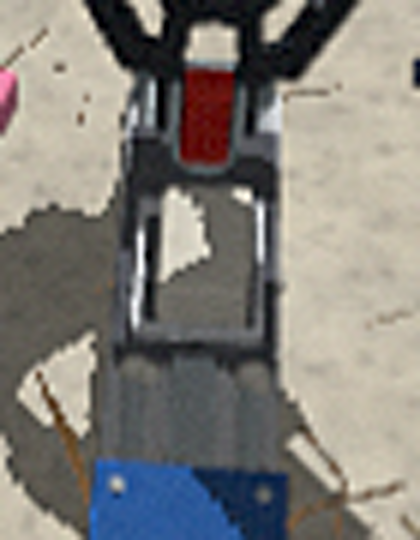

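The knob is held between the fingers at (207,115) in the crop. The block is still in the tray, and the carriage front at (200,345) is nearing the cover edge at about row 462. I continue in 6 mm steps.

Call:
{"fn": "send_rows", "kwargs": {"series": [[[0.02, 0, 0, 0, -1], [0.02, 0, 0, 0, -1], [0.02, 0, 0, 0, -1], [0.02, 0, 0, 0, -1], [0.02, 0, 0, 0, -1], [0.02, 0, 0, 0, -1]]]}}

```text
clock: 16.5
eef_pos: [0.4585, -0.2499, 0.0555]
orientation: [0.002, 0.708, 0.706, -0.0]
wrist_force: [3.4, -2.6, 3.7]
opening: 0.0231
finger_force: 79.6
```

Call:
{"fn": "send_rows", "kwargs": {"series": [[[0.02, 0, 0, 0, -1], [0.02, 0, 0, 0, -1], [0.02, 0, 0, 0, -1], [0.02, 0, 0, 0, -1], [0.02, 0, 0, 0, -1], [0.02, 0, 0, 0, -1]]]}}

```text
clock: 17.1
eef_pos: [0.4585, -0.2438, 0.0555]
orientation: [0.002, 0.708, 0.706, -0.0]
wrist_force: [4.5, -4.3, 5.2]
opening: 0.023
finger_force: 79.7
```

Call:
{"fn": "send_rows", "kwargs": {"series": [[[0.02, 0, 0, 0, -1], [0.02, 0, 0, 0, -1], [0.02, 0, 0, 0, -1], [0.02, 0, 0, 0, -1]]]}}

```text
clock: 17.5
eef_pos: [0.4585, -0.2397, 0.0555]
orientation: [0.002, 0.708, 0.706, -0.0]
wrist_force: [3.6, -3.8, 4.9]
opening: 0.023
finger_force: 79.8
```

Call:
{"fn": "send_rows", "kwargs": {"series": [[[0.02, 0, 0, 0, -1], [0.02, 0, 0, 0, -1], [0.02, 0, 0, 0, -1], [0.02, 0, 0, 0, -1], [0.02, 0, 0, 0, -1], [0.02, 0, 0, 0, -1]]]}}

```text
clock: 18.1
eef_pos: [0.4584, -0.2337, 0.0554]
orientation: [0.002, 0.708, 0.706, -0.0]
wrist_force: [3.4, -3.1, 4.6]
opening: 0.0233
finger_force: 79.8
```

Call:
{"fn": "send_rows", "kwargs": {"series": [[[0.02, 0, 0, 0, -1], [0.02, 0, 0, 0, -1], [0.02, 0, 0, 0, -1], [0.02, 0, 0, 0, -1], [0.02, 0, 0, 0, -1], [0.02, 0, 0, 0, -1]]]}}

```text
clock: 18.7
eef_pos: [0.4584, -0.2277, 0.0554]
orientation: [0.002, 0.708, 0.706, -0.0]
wrist_force: [2.2, -4.1, 5.9]
opening: 0.0234
finger_force: 79.9
```

Call:
{"fn": "send_rows", "kwargs": {"series": [[[0.02, 0, 0, 0, -1], [0.02, 0, 0, 0, -1], [0.02, 0, 0, 0, -1], [0.02, 0, 0, 0, -1], [0.02, 0, 0, 0, -1], [0.02, 0, 0, 0, -1]]]}}

```text
clock: 19.3
eef_pos: [0.4584, -0.2217, 0.0554]
orientation: [0.002, 0.708, 0.706, -0.0]
wrist_force: [3.1, -3.1, 5.9]
opening: 0.0233
finger_force: 79.9
```

Call:
{"fn": "send_rows", "kwargs": {"series": [[[0.02, 0, 0, 0, -1], [0.02, 0, 0, 0, -1], [0.02, 0, 0, 0, -1], [0.02, 0, 0, 0, -1], [0.02, 0, 0, 0, -1], [0.02, 0, 0, 0, -1]]]}}

```text
clock: 19.9
eef_pos: [0.4584, -0.2165, 0.0554]
orientation: [0.002, 0.708, 0.706, -0.001]
wrist_force: [2.7, -8.7, 4.3]
opening: 0.0232
finger_force: 79.7
```

The tongue has met the stop. I'll lean a little more and hold.

Call:
{"fn": "send_rows", "kwargs": {"series": [[[0.02, 0, 0, 0, -1], [0.02, 0, 0, 0, -1], [0.01, 0, 0, 0, -1], [0, 0, 0, 0, -1], [0, 0, 0, 0, -1], [0, 0, 0, 0, -1], [0, 0, 0, 0, -1]]]}}

```text
clock: 20.6
eef_pos: [0.4584, -0.215, 0.0555]
orientation: [0.003, 0.708, 0.706, -0.001]
wrist_force: [2.2, -11.5, 2.5]
opening: 0.0228
finger_force: 79.2
```

Call:
{"fn": "send_rows", "kwargs": {"series": [[[0.01, 0, 0, 0, -1], [0.01, 0, 0, 0, -1], [0, 0, 0, 0, -1], [0, 0, 0, 0, -1], [0, 0, 0, 0, -1], [0, 0, 0, 0, -1]]]}}

```text
clock: 21.2
eef_pos: [0.4585, -0.2145, 0.0555]
orientation: [0.003, 0.708, 0.706, -0.002]
wrist_force: [2.2, -13.2, 1.8]
opening: 0.0231
finger_force: 79.1
```

Call:
{"fn": "send_rows", "kwargs": {"series": [[[0, 0, 0, 0, 0.5], [0, 0, 0, 0, 0.5], [0, 0, 0, 0, 0.5], [0, 0, 0, 0, 0.5], [0, 0, -0.2, 0, 0.5], [0, 0, -0.5, 0, 0.5], [0, 0, -0.7, 0, 0.5], [0, 0, -0.7, 0, 0.5], [0, 0, -0.5, 0, 0.5], [0, 0, -0.3, 0, 0.5], [0, 0, 0, 0, 0.5], [0, 0, 0, 0, 0.5]]]}}

```text
clock: 22.4
eef_pos: [0.4575, -0.2106, 0.1993]
orientation: [0.0, 0.708, 0.706, -0.0]
wrist_force: [-0.5, 0.1, 0.8]
opening: 0.0641
finger_force: 0.0
```

```bash
python3 - <<'E'
from meas import *
from to import to
to(.4574,-.2501,.056,89.75)
s=img('side')
cv2.imwrite('pics/c7.png',cv2.resize(s[140:250,335:415],None,fx=5,fy=5,interpolation=cv2.INTER_CUBIC))
E
```

```text
t 22.4 pos [ 0.4575 -0.2106  0.1993] xang 89.77 open 0.0641 F [-0.5  0.1  0.8] grip 0.0 q [-0.67 -0.    1.83 -0.    1.31 -0.67]
shift units [-0.79  0.    2.87] turn units 0.0 tilt z [ 0. -0. -1.]
```

View pics/c7.png

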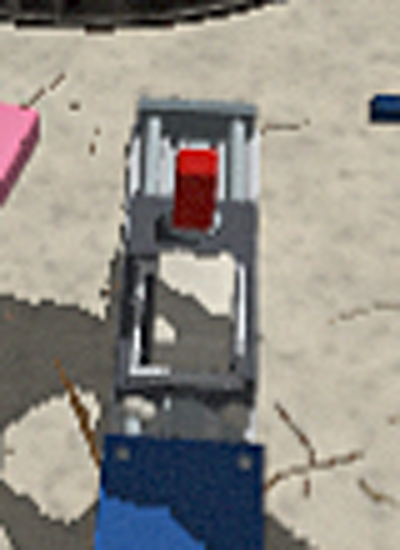

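The crop shows the block flat inside the rims at (198,310). The knob at (196,185) is free, the carriage is up near the cover, and the gripper is clear.

```bash
python3 -c "
from cell import bot
print(bot.finish_job())"
```

```text
the job is handed in; nothing more can be done
None
```

I handed the job in at 22.4 s: the block is in the tray, and after a lean of about 13 N at the knob I let go of the carriage at the stop; the script returned no verdict, and I did not re-check the jar or tape measure at the end.

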